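# Draw the wedge out from under the counter hatch cover

## Robot

A 7-joint arm with a two-finger parallel gripper is mounted at the origin on the work surface. World frame = base frame: x ahead of the robot, y to its left, z up, the work surface at z = 0. Lengths are in m, angles in rad, forces in N, time in s.
With the tool pointing down it reaches from about 0.425 to 0.925 m from the base axis. Payload 6.8 kg.
Tool frame: the origin (TCP) lies on the front face of the gripper's body, between the roots of the fingers; the fingertips stand 73 mm ahead of it and the grasp point (between the pads) lies 54 mm ahead of it (env.nose_length is the distance from the TCP to the fingertips, in m); z points along the fingers, y is the direction in which the jaws open and shut (so a half turn about z gives the same grasp; the last joint's range is limited). The gripper opens to 85 mm and grips with 20 to 120 N. Pads are 22 mm wide; open, the fingers measure 114 mm over their backs; the gripper's body (76 mm by 85 mm) begins 54 mm behind the grasp point. The pads swing forward as they close: fully open they stand 13 mm farther back than shut.
Start: joints at [1.026, 0.477, 0.022, 1.555, -0.011, 1.109, -0.083], TCP at [0.286, -0.612, 0.304] pointing down, gripper open.
Joint ranges: [-2.96, 2.96], [-0.34, 2.1], [-1.41, 1.46], [0.24, 2.44], [-1.37, 4.51], [0.17, 1.92], [-2.96, 2.96]. Speed limits (rad/s): [2.39, 2.39, 3.14, 3.14, 3.14, 3.14, 3.14].

## Interface

Orientations are given as a unit quaternion [w, x, y, z].
In Python, from cell import env, kin, camera, calibration, job gives the robot as it stands. The module is installed in compiled form; this text tells all that it offers. Calls block until the motion is done:
- env.reach(position, orientation): joint-space move of the TCP to a pose.
- env.movel(position, velocity=0.15, rot=None, stop_force=None): straight line of the TCP; rot=None keeps the orientation; velocity is the mean speed in m/s. With stop_force (N) it stops when the force on the tool has changed by that much, and returns True; else False.
- env.goto_joints(angles): joint-space move.
- env.grip(opening, f_grip=None): finger opening in m; f_grip is the grip in N (None keeps the last); returns when the fingers have stopped.
- env.dwell(seconds).
- kin.inverse_kinematics(position, orientation): joint angles nearest the present ones, or None.
- env.get_state(): the state.
- camera(name): name is "scene" or "side" or "wrist"; returns (picture, depth): 420x560x3 uint8, blue, green, red; 420x560 float32, m along the optical axis (not along the pixel's ray), 0 where there is no reading.
- calibration(name): a dict with "fx", "fy", "cx", "cy" (pixels), "rvec" (rotation vector, rad) and "tvec" (3), from world to camera coordinates, as OpenCV has them. Camera axes: x right, y down, z forward; pixel columns grow to the right and rows downward; lengths in m; the calibration is good to about 2 mm. A picture is of the moment at which its call begins: read the wrist's pose just before it. calibration takes no time and is no camera call; for the wrist camera it gives the pose at the moment of the call.
A pose or a line that the arm cannot do raises env.PlanningError and nothing moves.
- job.job_done(): hands the job in, once; it reports no verdict.
The state is a dict: "time": time; "qpos": joint angles; "joint_velocities": joint speeds; "joint_torque": joint torques, N m; "tcp_pos": TCP position; "orientation": TCP orientation; "force": force on the tool from outside, world axes, zero at the start; "torque": the same for the moment, N m; "opening": finger opening in m.
Only numpy, scipy, OpenCV 4.12 (cv2) and the standard library are available. Lean on these libraries where they do the work, as an engineer would, in place of code of your own. Each camera call takes 0.05 s, during which the arm holds its last target. There are 200 camera calls.

## Task

The heavy wooden cover of the counter hatch is propped ajar on a wooden wedge. Take that wedge by its thick end and work it straight back towards the front in small tugs of about two centimetres, letting the cover settle between tugs, so that the cover comes down gently, without being lifted higher first and without dropping, and lies fully shut. Leave the wedge lying flat on the counter in front of the cover, its nose a finger's breadth clear, and leave the spare wedge where it lies.

Things in the scene. Friction and masses are not known exactly. Their poses are not given: they have to be found in the camera images.
- cover: The cover: brown wooden slab 260 deep x 360 wide x 24 thick, 1.6 kg, free-swinging on two brass hinges along its far edge. Point: middle of its front lower edge, 6 mm above the counter when shut, 19 to 26 mm when propped; x axis to the hinges, z up. It sinks by its own weight as the wedge is drawn back and stays put when the wedge stops.
- wedge_grip (a point): Wedge under the cover, pale wood, 90 g, 32 wide, flat on the counter. Point: centre of its upright grip block (34 long x 32 wide x 38 high), 19 above the counter, 20+ before the cover. x axis to the nose, z up: a ramp falls from 31 high at the block to a 4 mm nose 117 from the point. Nose 55-80 in under the cover edge, up to 0.12 rad askew. Pulls out along its own -x at 5-20 N.
- spare_grip (a point): Spare wedge of the same shape, material and size (point and axes likewise), lying loose on the counter in front of the cover to one side, its nose turned the other way (towards the robot), not under the cover; to be left alone.
- hatch_edge (a point): Middle of the cover's front edge, taken on the counter (z = 0), fixed with the hatch frame. x axis points level from the front edge to the hinges (away from the robot, turned up to 0.3 rad), y along the front edge, z up. A wedge is clear of the cover when its nose lies at negative x here.
There are look-alikes about, which are no part of the job. What is shaped like the part that bears wedge_grip but red or yellow is not meant.

How it is judged:
By the outcome, as a careful person would: the job done as asked, in the order asked, and still so for the second after the job is handed in, with the robot touching nothing.
It also fails if it takes over 38 s, if anything falls off the work surface, if the arm or the gripper's body presses on something with over 40 N, if the wrist force passes 120 N, or if a joint passes its speed limit or range.

## Working session

There is one attempt and no reset: what is moved stays moved. The work goes in short steps, each a Python script; the robot and the scene stay as the last script left them, time stands still between calls to the robot, and variables do not carry over. Pictures are saved under pics/ and viewed, about 8 in all and at most 12, crops included, and the job is handed in when it is done.

```bash
mkdir -p pics; cat > h.py <<'E'
import numpy as np, cv2
from cell import env, kin, camera, calibration, job
def cloud(name):
    c=calibration(name); p,d=camera(name)
    R=cv2.Rodrigues(np.array(c["rvec"],float))[0]; t=np.array(c["tvec"],float).ravel()
    v,u=np.mgrid[:d.shape[0],:d.shape[1]]
    X=np.stack([(u-c["cx"])/c["fx"]*d,(v-c["cy"])/c["fy"]*d,d],-1)
    W=(X-t)@R; W[d==0]=np.nan
    return p,W
E
python3 - <<'E'
from h import *
for n in("scene","side"):
    p,W=cloud(n); cv2.imwrite(f"pics/{n}0.png",p); np.savez(f"{n}0.npz",p=p,W=W)
print(env.get_state()["time"])
E
```

```text
0.1
```

View pics/scene0.png

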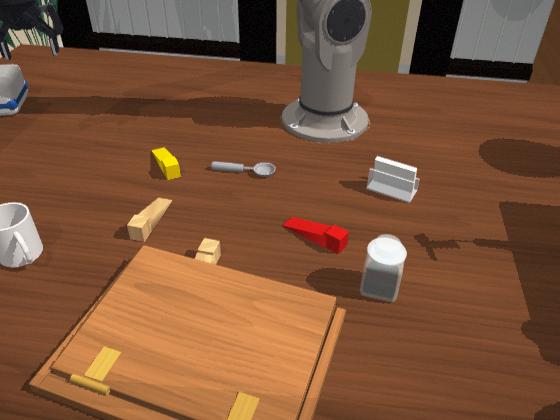

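View pics/side0.png

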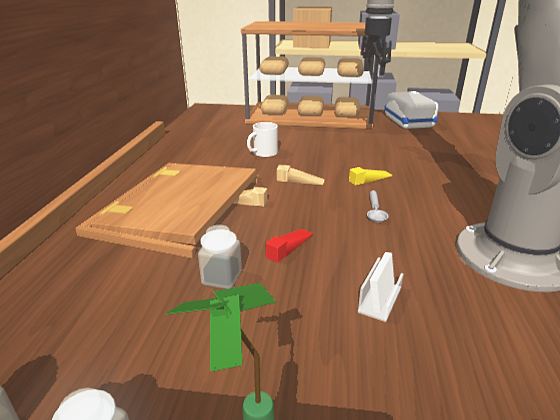

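The scene view shows four wedge shapes. The pale one at (208,252) goes under the cover's front edge, so it is the one meant. The pale one at (150,218) lies loose with its nose to the robot, so it is the spare. The red (320,235) and yellow (166,163) ones are look-alikes. I'll confirm with a crop and measure.

```bash
python3 - <<'E'
from h import *
a=np.load("scene0.npz"); p,W=a["p"],a["W"]
cv2.imwrite("pics/crop1.png",cv2.resize(p[190:310,110:350],None,fx=3.3,fy=3.3,interpolation=cv2.INTER_CUBIC))
np.set_printoptions(precision=4,suppress=True)
for n,(u,v) in dict(cl=(149,252),cr=(332,299),clb=(100,300),crb=(305,360),mid=(230,300),wt=(208,246),wf=(206,257),sp=(143,222),table=(240,220)).items(): print(n,W[v,u])
s=np.load("side0.npz"); Ws=s["W"]
# pale pixels in region in both views, low z
for nm,pp,WW,(u0,u1,v0,v1) in(("scene",p,W,(190,226,234,270)),("side",s["p"],Ws,(232,275,182,212))):
    hsv=cv2.cvtColor(pp,cv2.COLOR_BGR2HSV)
    m=np.zeros(hsv.shape[:2],bool); m[v0:v1,u0:u1]=True
    q=WW[m&(WW[...,2]>.008)]; h=hsv[m&(WW[...,2]>.008)]
    k=(h[:,1]<140)&(h[:,2]>120); q=q[k]; print(nm,len(q),q.min(0),q.max(0))
    t=q[(q[:,2]>.035)]; print("top",len(t),t.mean(0) if len(t) else None); 
    if len(t): print(cv2.minAreaRect((t[:,:2]*1000).astype(np.float32)))
# cover top plane
m=np.zeros(p.shape[:2],np.uint8); cv2.fillPoly(m,[np.array([[155,258],[320,300],[300,370],[110,340]])],1)
q=W[m>0]; q=q[~np.isnan(q[:,0])]; c=np.linalg.lstsq(np.c_[q[:,:2],np.ones(len(q))],q[:,2],rcond=None)[0]; print("plane",c,np.linalg.norm(c[:2]), np.arctan2(-c[1],-c[0]))
E
```

```text
cl [ 0.6194 -0.2589  0.0431]
cr [0.6734 0.072  0.0446]
clb [ 0.7215 -0.3097  0.0204]
crb [0.7901 0.0428 0.0373]
mid [ 0.7013 -0.091   0.0413]
wt [ 0.5781 -0.1626  0.0355]
wf [ 0.5993 -0.161   0.0281]
sp [ 0.5376 -0.3026  0.0382]
table [ 0.4529 -0.1325 -0.0018]
scene 472 [ 0.5578 -0.1814  0.008 ] [ 0.6098 -0.145   0.0405]
top 202 [ 0.5775 -0.1622  0.0368]
((577.40234375, -162.45285034179688), (31.99521827697754, 34.50484085083008), 83.34559631347656)
side 566 [ 0.5575 -0.2294  0.008 ] [ 0.649  -0.1094  0.0496]
top 203 [ 0.6049 -0.1565  0.0411]
((606.1394653320312, -164.61553955078125), (92.43478393554688, 71.09906005859375), 24.866914749145508)
plane [-0.0627  0.0119  0.0864] 0.06379910594448222 -0.1869897612732469
```

View pics/crop1.png

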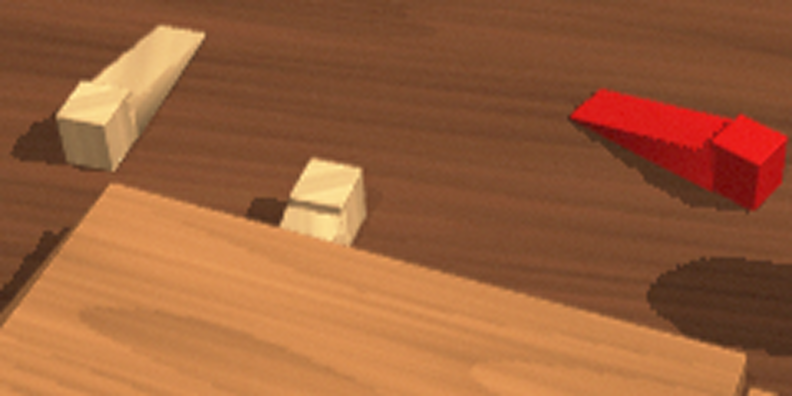

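The crop confirms it: the pale block next to the cover edge has its ramp going under the cover. The spare is on the left and the look-alike is red. The wedge point is about (0.577,-0.162) with yaw ≈ -0.117. The hatch edge is about (0.646,-0.093) with yaw ≈ -0.16. I'll go above it and look with the wrist camera.

```bash
cat >> h.py <<'E'
from scipy.spatial.transform import Rotation as Ro
def quat(psi,half=False):
    r=Ro.from_euler('z',psi+(np.pi if half else 0))*Ro.from_euler('x',np.pi)
    x,y,z,w=r.as_quat(); return [w,x,y,z]
np.set_printoptions(precision=4,suppress=True)
E
python3 - <<'E'
from h import *
best=None
for h in(0,1):
    q=kin.inverse_kinematics([.577,-.162,.24],quat(-.117,h)); print(h,q)
    if q is not None and (best is None or abs(q[6])<best[0]): best=(abs(q[6]),h)
h=best[1]; print("half",h)
env.reach([.577,-.162,.24],quat(-.117,h))
st=env.get_state(); print(st["time"],st["tcp_pos"],st["force"])
p,W=cloud("wrist"); cv2.imwrite("pics/w1.png",p); np.savez("w1.npz",p=p,W=W)
m=(W[...,2]>.03)&(abs(W[...,0]-.577)<.035)&(abs(W[...,1]+.162)<.04)
q=W[m]; print(len(q),q.mean(0) if len(q) else 0); 
if len(q): print(cv2.minAreaRect((q[:,:2]*1000).astype(np.float32)))
E
```

```text
0 [ 0.2343  0.4223 -0.0837  1.7997  0.0431  0.9213 -1.556 ]
1 [ 0.6396  0.4942 -0.6241  1.7709  0.3389  0.9858  1.3361]
half 1
2.05 [ 0.5768 -0.1634  0.2399] [-0.0283  0.3932 -0.3631]
20660 [ 0.563  -0.1613  0.2298]
((576.7679443359375, -162.0357666015625), (80.02576446533203, 45.87080383300781), 89.84378814697266)
```

View pics/w1.png

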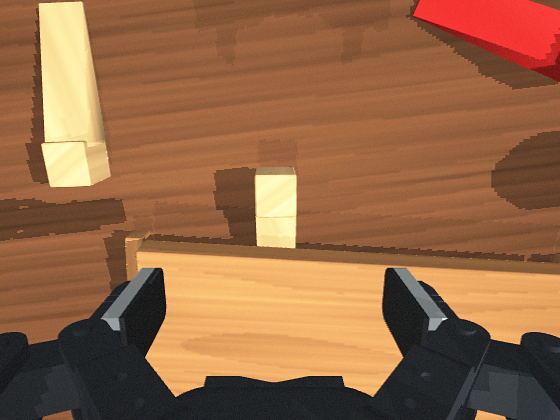

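The wrist view shows the wedge block at (276,192), square to the tool, with its ramp meeting the cover edge at about row 247. The spare is at (70,160). I'll compute the refined pose and the edge line.

```bash
python3 - <<'E'
from h import *
a=np.load("w1.npz"); p,W=a["p"],a["W"]
q=W[160:222,245:305].reshape(-1,3); q=q[(q[:,2]>.033)&(q[:,2]<.045)]
print("block",len(q),q.mean(0),cv2.minAreaRect((q[:,:2]*1000).astype(np.float32)))
# wedge sides (block+ramp): left/right edges -> yaw
sub=W[165:248,240:310]; L=[];
for r in sub:
    k=r[(r[:,2]>.02)&(r[:,2]<.045)]
    if len(k)>20: L.append(k[:,:2].mean(0))
L=np.array(L); c=np.polyfit(L[:,0],L[:,1],1); print("wedge yaw",np.arctan(c[0]),len(L))
# cover front edge: first row with z>.04 per column
E=[];Z=[]
for u in list(range(170,245,3))+list(range(310,540,3)):
    col=W[225:290,u]; i=np.where(col[:,2]>.036)[0]
    if len(i): E.append(col[i[0],:2]); Z.append(col[i[0],2])
E=np.array(E); c=np.polyfit(E[:,1],E[:,0],1); yaw=-np.arctan(c[0]); print("hatch yaw",yaw,"x at y=-.162",np.polyval(c,-.162),"z",np.median(Z), np.std(E[:,0]-np.polyval(c,E[:,1])))
print("table",np.nanmedian(W[20:100,150:350,2]))
E
```

```text
block 1785 [ 0.5735 -0.1607  0.0381] ((574.1754150390625, -160.99185180664062), (31.357662200927734, 33.51492691040039), 83.73220825195312)
wedge yaw -0.12541298977746085 77
hatch yaw -0.1787605664460699 x at y=-.162 0.6224111845993114 z 0.03713337862903348 0.0002964997811765672
table 0.0002125938199165502
```

```bash
python3 - <<'E'
from h import *
Q=quat(-.121,1); x,y=.574,-.161
env.reach([x,y,.14],Q)
print(env.get_state()["tcp_pos"])
print("stop",env.movel([x,y,.078],velocity=.08,stop_force=10))
s=env.get_state(); print(s["time"],s["tcp_pos"],s["force"])
env.grip(.028,f_grip=50)
s=env.get_state(); print(s["time"],s["tcp_pos"],s["force"],s["opening"])
p,W=cloud("wrist"); cv2.imwrite("pics/w2.png",p)
p,W=cloud("side"); cv2.imwrite("pics/s2.png",cv2.resize(p[140:260,70:310],None,fx=3,fy=3))
E
```

```text
[ 0.5743 -0.1612  0.1403]
stop False
3.5083 [ 0.5743 -0.1609  0.0783] [ 0.0059 -0.3289  0.1415]
4.05 [ 0.5741 -0.1611  0.0784] [-1.5344 -1.1304  4.8905] 0.031099273433594952
```

View pics/s2.png

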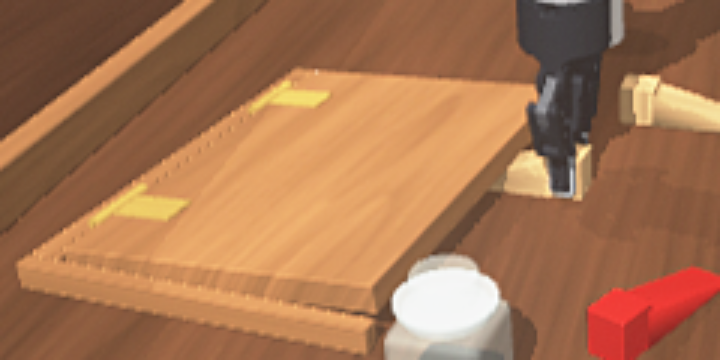

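The side crop shows the fingers around the block at (565,175), with the ramp still under the cover edge. The opening reads 31 mm, so the grip is good. First I'll make one tug and check the cover.

```bash
cat >> h.py <<'E'
PSI=-.121; U=np.array([np.cos(PSI),np.sin(PSI),0]); P0=np.array([.574,-.161,.078])
def coverz():
    # cover top height near front edge, fixed world patch, scene camera
    p,W=cloud("scene"); e=np.array([np.cos(-.179),np.sin(-.179)]); n=np.array([-e[1],e[0]])
    d=W[...,:2]-np.array([.6224,-.162]); a=d@e; b=d@n
    m=(a>.015)&(a<.035)&(b>.04)&(b<.2)&(W[...,2]>.02)&(W[...,2]<.07)
    return np.median(W[m][:,2])
def tug(s):
    env.movel(list(P0-s*U),velocity=.03); f=env.get_state()["force"]; env.dwell(.6)
    st=env.get_state(); print(s,"t",st["time"],"travel",(P0-st["tcp_pos"])@U,"z",st["tcp_pos"][2],"f",f,"->",st["force"],"open",st["opening"],"cover",coverz())
E
python3 - <<'E'
from h import *
print(coverz()); tug(.02)
E
```

```text
0.043979698719519414
0.02 t 5.6167 travel 0.018979351721133603 z 0.07841841452642945 f [5.1761 0.8974 1.485 ] -> [ 5.6751 -0.5045  0.7386] open 0.031491909489419864 cover 0.03936192865419178
```

The cover sank 4.6 mm, about what the ramp slope predicts, with a pull of about 5 N. I'll continue.

```bash
python3 - <<'E'
from h import *
tug(.04); tug(.06)
p,W=cloud("wrist"); cv2.imwrite("pics/w3.png",p)
E
```

```text
0.04 t 7.0833 travel 0.03923823174059677 z 0.07838429770861242 f [ 3.66   -0.045   2.3383] -> [4.5894 0.3491 3.727 ] open 0.031394423711180085 cover 0.03426266497753828
0.06 t 8.55 travel 0.05930129410610701 z 0.07839498720156621 f [ 5.0536 -0.0702  3.3646] -> [5.3163 0.007  4.4655] open 0.031137099428063218 cover 0.029389119412939403
```

View pics/w3.png

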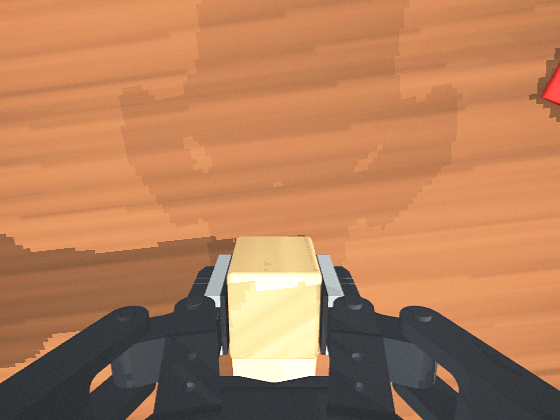

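The wrist view shows the block (275,300) held square between the pads. I'll make the last two tugs, then measure the nose gap before letting go.

```bash
python3 - <<'E'
from h import *
tug(.08); tug(.087)
p,W=cloud("side"); cv2.imwrite("pics/s4.png",cv2.resize(p[140:260,70:310],None,fx=3,fy=3))
E
```

```text
0.08 t 10.0667 travel 0.08024785554096875 z 0.07835051578744123 f [ 1.5616 -0.2915  7.7102] -> [ 1.4448 -0.5013  8.0486] open 0.031313115431379324 cover 0.02867162760156544
0.087 t 11.1 travel 0.08735424400286537 z 0.07832793013573375 f [1.3518 0.1534 8.2664] -> [ 1.1005 -0.0745  8.404 ] open 0.03125682595812439 cover 0.028793542102314607
```

View pics/s4.png

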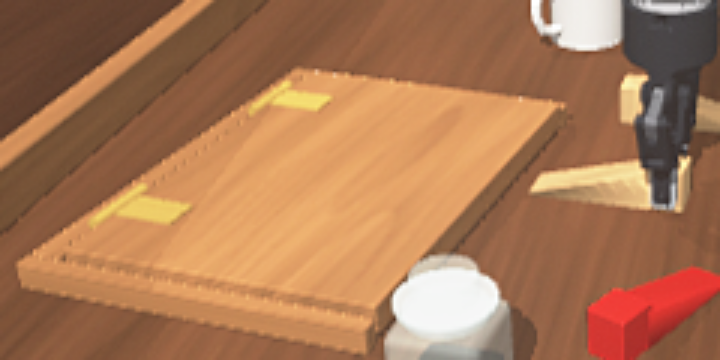

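The cover is shut, with its top at about 29 mm, and the wedge nose (533,190) is clear of the edge. I'll release, retreat upward and check.

```bash
python3 - <<'E'
from h import *
env.grip(.06); P=P0-.087*U
env.movel([P[0],P[1],.20],velocity=.08)
env.movel([P[0]-.03,P[1],.26],velocity=.15)
st=env.get_state(); print(st["time"],st["tcp_pos"],st["force"],"cover",coverz())
p,W=cloud("wrist"); cv2.imwrite("pics/w5.png",p)
p2,W2=cloud("side"); 
for nm,WW in(("wrist",W),("side",W2)):
    e=np.array([np.cos(-.179),np.sin(-.179)]); n=np.array([-e[1],e[0]])
    d=WW[...,:2]-np.array([.6224,-.162]); a=d@e; b=d@n; z=WW[...,2]
    m=(abs(b)<.1)&(a>-.003)&(a<.02)&(z>.02)&(z<.05); print(nm,"edge a min",np.percentile(a[m],2) if m.any() else None)
    hsv=cv2.cvtColor(p if nm=="wrist" else p2,cv2.COLOR_BGR2HSV)
    m=(abs(b)<.05)&(a<-.003)&(a>-.2)&(z>.003)&(z<.05)&(hsv[...,2]>130)&(hsv[...,1]<150)
    q=WW[m]; print("wedge nose a",np.percentile(a[m],99.5) if m.any() else None, "top block",q[q[:,2]>.034].mean(0), "tail a", a[m].min())
    t=q[q[:,2]>.034]; print(cv2.minAreaRect((t[:,:2]*1000).astype(np.float32)))
E
```

```text
13.8667 [ 0.4576 -0.1507  0.2597] [-0.2097  0.8173 -0.3959] cover 0.028812880250713498
wrist edge a min -0.0013627469649627607
wedge nose a -0.019270819064017623 top block [ 0.4866 -0.1491  0.0381] tail a -0.15269336418885107
((487.5475769042969, -149.14926147460938), (31.772464752197266, 34.148590087890625), 82.48954772949219)
side edge a min -0.0002690741109855234
wedge nose a -0.017791970599125136 top block [ 0.4885 -0.1462  0.0384] tail a -0.1921776582005852
((489.0242004394531, -149.93655395507812), (35.539794921875, 33.74492263793945), 82.55388641357422)
```

View pics/w5.png

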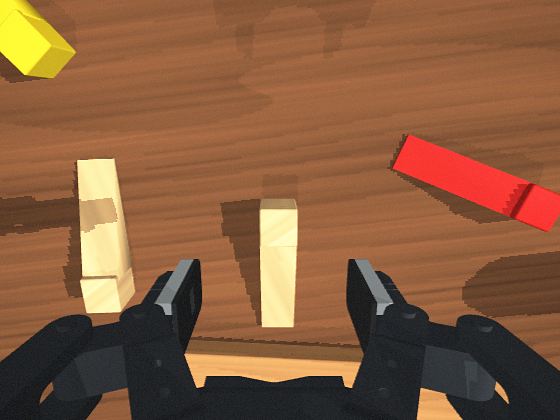

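The wedge lies flat with its nose at (277,326), about 17 mm clear of the edge. The spare at (105,235) is untouched and the robot touches nothing, so I'm handing it in.

```bash
python3 -c "
from h import *
env.dwell(.5); print(coverz()); job.job_done()"
```

```text
0.028762971923725816
the job is handed in; nothing more can be done
```

The cover is fully shut and the wedge lies flat in front of it, with its nose about 17 mm clear of the front edge. I gripped the wedge by its thick end and drew it back along its own axis in four tugs of 2 cm and one of 7 mm, with a 0.6 s settle after each.

- **Cover:** its top near the front edge read 44.0, 39.4, 34.3, 29.4, 28.7 and 28.8 mm (before the first tug, then after each one). It sank steadily, with no lift or drop between readings. I only measured after each tug, not during the motion.
- **Forces and time:** the pull read about 5 N at the end of the first three tugs. About 8 N of upward force on the tool built up by the last tugs and was gone after release. The robot's clock read about 14 s of the 38 s allowed at the last check.
- **Nose gap:** the wrist camera gave 17.9 mm and the side camera 17.5 mm, each measured from its own view of the edge.
- **Spare wedge:** the arm went nowhere near it and it looks undisturbed in the last picture, though I did not measure its position again.
- **Checks that disagreed:** the side camera's reading of the wedge's rear end was about 4 cm farther back than the wrist camera's. I took it as a stray reading, because the two views agree on the block within about 2 mm.

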